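# Load the leak-test station and latch its sliding guard

### The job

Set the blue housing with the brass plug in its top upright in the round nest of the leak-test station, putting it down rather than dropping it. Then slide the clear guard shut over it until its latch catches with a click, pushing firmly but easing it home - no slamming and no ramming it against its end stops - and let go so that it stays shut by itself. Leave the other housings, the screwdriver and the bottle where they are.

Things in the scene. Friction and masses are not known exactly. Their poses are not given: they have to be found in the camera images.
- housing: The housing to test, the only one with a brass plug in its top. Blue casting, 0.35 kg. Origin: centre of its underside, z up. Body 58 mm dia. (foot bevelled) to 46 mm, flange 64 mm dia. from 46 to 52 mm, plain round boss 42 mm dia. from 52 to 82 mm (grip there), plug 33 mm dia. from 82 to 87 mm. A side port points along its +x, 26 mm up, ending 38 mm from the axis; it may face any way in the nest.
- spare_a: Another blue housing of the same size with an open top, no brass plug, 82 mm tall. Origin at the centre of its underside. Leave it alone.
- spare_b: Like spare_a. Leave it alone.
- screwdriver: Loose screwdriver, 190 mm long, lying beyond the station. Leave it alone.
- sealant: Loose small bottle with a red cap, 42 mm in diameter, 95 mm tall. Origin at the centre of its underside. Leave it alone.
- station: Fixed bench leak-test station: grey base 170 mm (its x) by 450 mm (its y, -235 to +215), 30 mm high. Origin on the bench under the base, 60 mm to the +y side of the nest. The guard opens along this frame's +y and shuts along -y. At the -y end (y -145 to -230 mm) a dark steel keeper unit with a striker loop stands 150 mm high.
- nest (a point): Centre of the nest's floor, 34 mm above the bench: a rubber pad in an aluminium ring of 62 mm inner and 74 mm outer diameter, whose rim stands 8 mm above the floor. A seated housing has its underside on this point. The end plate's face is 58 mm away on the station's -y side.
- endplate: Upright aluminium plate fixed to the station, 100 x 12 x 90 mm, top 120 mm above the bench; the open end of the guard slides over it. Origin same as the station's. Behind it stands the keeper unit: striker loop, kick-out plunger and two rubber end stops, which the guard's tongue meets. More than 22 N on plunger and stops is ramming; a push of 15 to 18 N is ample.
- hood: The clear guard with yellow edges, 0.8 kg, 136 mm (x) by 138 mm (y), top 133 mm above the bench, open below and at its -y end so that it slides over a seated housing. Origin is the station's when guard_slide is 0, and moves with the guard. From the -y end of its top a steel tongue and latch (spring bolt with red knob, 196 mm high) reach out 40 mm.
- guard_handle (a point): Middle of the guard's black bar handle: round bar 12 mm dia., 104 mm long along the station's x, centred 169 mm above the bench and 36 mm above the guard's top, on posts 45 mm either side of the middle. Grip it from above with the fingers closing along the station's y, or just push it. At guard_slide 0 it lies 45 mm to the -y side of the station's origin.
- guard_slide (a joint): Opening of the guard, m; starts 0.175 to 0.200; runs with about 1.5 N. Caught at C, set anew each time between -0.014 and 0.014, not measured. From C+0.036 the plunger pushes back, 2.5 N rising to 6 N at C; from C+0.016 the rising bolt adds 3 N: the push peaks near 11 N, dips and clicks at C, then from 1.5 mm past C the stops add 8 N per mm. Let go uncaught, it springs back to C+0.036 or more.
Not all that is in view belongs to the job. Leave any orange or pink look-alike of the housing alone.

How it is judged:
On the way, in this order (a step that is already met when the one before it is completed fails the run):
1. the plugged housing stands seated in the nest, released, with the guard still open (horizontal distance between housing and nest below 0.006 m and z of housing in the frame of nest below 0.003 m and angle between housing's own z axis and vertical below 0.06 rad and contact force between the fingers and housing below 0.1 N and value of joint guard_slide above 0.05 m), for 0.2 s.
2. the guard is pushed shut (value of joint guard_slide below 0.018 m), for 0.2 s.
At the end, for the whole second after the job is handed in: Guard at rest, held shut by its latch alone (open less than 18 mm; uncaught it springs out to 22 mm or more); the plugged housing at rest inside, upright within 3 degrees, down on the nest floor within 3 mm and within 6 mm of its centre; other things not moved over 20 mm (value of joint guard_slide below 0.018 m and velocity of joint guard_slide between -0.01 and 0.01 m/s and horizontal distance between housing and nest below 0.006 m and z of housing in the frame of nest below 0.003 m and angle between housing's own z axis and vertical below 0.06 rad and linear speed of housing below 0.02 m/s); the robot touches nothing.
It fails at once if the guard is rammed against its end stops (over 22 N) (contact force between hood and endplate above 22 N).
It fails at once if the guard is slammed (faster than 0.15 m/s within its last 25 mm) (value of joint guard_slide below 0.025 m and velocity of joint guard_slide below -0.15 m/s).
It fails at once if the housing is dropped (falls out of the fingers by more than about 10 mm) (linear speed of housing above 0.45 m/s and contact force between the fingers and housing below 0.1 N).
It fails at once if a bystander is moved by more than 20 mm (distance of any of spare_a, spare_b, screwdriver, sealant from where it was at the start of the episode above 0.02 m).
It also fails if it takes over 61 s, if anything falls off the work surface, if the arm or the gripper's body presses on something with over 40 N, if the wrist force passes 120 N, or if a joint passes its speed limit or range.

### The arm

A 7-joint arm with a two-finger parallel gripper is mounted at the origin on the work surface. World frame = base frame: x ahead of the robot, y to its left, z up, the work surface at z = 0. Lengths are in m, angles in rad, forces in N, time in s.
With the tool pointing down it reaches from about 0.4 to 0.875 m from the base axis. Payload 6.5 kg.
Tool frame: the origin (TCP) lies between the finger pads; the fingertips stand arm.tips_ahead ahead of it and the grasp point (between the pads) lies 11 mm behind it (arm.tips_ahead is the distance from the TCP to the fingertips, in m); z points along the fingers, y is the direction in which the jaws open and shut (so a half turn about z gives the same grasp; the last joint's range is limited). The gripper opens to 88 mm and grips with 3 to 60 N. Pads are 18 mm wide; open, the fingers measure 123 mm over their backs; the gripper's body (75 mm by 187 mm) begins 45 mm behind the grasp point.
Start: joints at [-1.388, 0.536, -0.004, 1.538, 0.003, 1.067, -0.071], TCP at [0.16, 0.63, 0.247] pointing down, gripper open.
Joint ranges: [-2.7, 2.7], [-0.37, 2.16], [-1.27, 1.26], [0.24, 2.4], [-1.31, 4.45], [0.19, 1.91], [-2.76, 2.76]. Speed limits (rad/s): [2.39, 2.39, 3.14, 3.14, 3.14, 3.14, 3.14].

### API

Orientations are given as a unit quaternion [w, x, y, z].
In Python, from workcell import arm gives the robot as it stands.
- The arm moves only by the tool send_rows, never from a script. Its argument "deltas" is text: rows parted by semicolons, each of 7 numbers parted by spaces: the opening, from -1 (shut) to 1 (fully open), then the shift along the tool's x, y, z in cm, then the turn, a rotation vector about the tool's x, y, z in rad. A call has 1 to 20 rows; each row shifts and turns the commanded pose from where the row before left it, along the tool's axes as they then stand; what a row does not reach is not made up. A row lasts 1/8 s, in which the tool goes at most 62.5 mm and 10.7 degrees, less where a joint would pass 70% of its speed; a pose out of reach is approached as far as the arm can. A call with a gripper value outside its range is refused whole. The fingers move at their own pace and stop on an object; "force" is the grip in N (left out, the last holds). Time passes only in rows, so rows that do not move let the fingers close. It gives the time, the measured TCP pose, the force and the opening at its end, in the units of the state.
- arm.read_state(): the state, without advancing time (a new reading comes with each control period).
- arm.read_camera(name): name is "scene" or "side" or "wrist"; returns the picture (420x560x3 uint8, blue, green, red); there is no depth.
- arm.get_calibration(name): a dict with "fx", "fy", "cx", "cy" (pixels), "k1" (the pictures are not rectified: a ray, as slopes to the right and down, at radius r is drawn at 1 + k1 r^2 times it, then the intrinsics apply), "T" (4x4, takes a point from camera to world coordinates); the wrist camera has in their place "mount" (4x4, takes a point from camera to tool coordinates, whose origin is the TCP and whose axes are the flange's). Camera axes: x right, y down, z forward; pixel columns grow to the right and rows downward; lengths in m; the calibration is good to about 2 mm. A picture is of the moment at which its call begins: read the wrist's pose just before it. get_calibration takes no time and is no camera call.
- arm.sign_off(): hands the job in, once; it reports no verdict.
The state is a dict: "time_s": time; "joint_positions": joint angles; "qd": joint speeds; "tau": joint torques, N m; "position": TCP position; "ee_rot": TCP orientation; "force": force on the tool from outside, world axes, zero at the start; "torque": the same for the moment, N m; "finger_gap": finger opening in m.
Only numpy, scipy, OpenCV 4.12 (cv2) and the standard library are available. Lean on these libraries where they do the work, as an engineer would, in place of code of your own. Each camera call takes 0.05 s, during which the arm holds its last target. There are 200 camera calls.

## Working session

There is one attempt and no reset: what is moved stays moved. The work goes in short steps, Python scripts to look and compute and a tool call to move; the robot and the scene stay as the last step left them, time stands still between calls to the robot, and variables do not carry over. Pictures are saved under pics/ and viewed, about 8 in all and at most 12, crops included, and the job is handed in when it is done.

Besides the shell and the picture viewer there is one more tool, called after "Request:" by a JSON object that holds its "method" and its "body". send_rows: Moves the arm, as the interface text tells. Its arguments: {"type":"object","properties":{"deltas":{"type":"string"},"force":{"type":"number"}},"required":["deltas"]}

```bash
mkdir -p pics; ls; python3 - <<'E'
from workcell import arm
import cv2,numpy as np
np.set_printoptions(precision=4,suppress=True)
s=arm.read_state();print(s, arm.tips_ahead)
for n in("scene","side","wrist"):
    im=arm.read_camera(n);cv2.imwrite(f"pics/{n}0.png",im);print(n,arm.get_calibration(n))
cv2.imwrite("pics/both0.png",np.hstack([cv2.imread("pics/scene0.png")]))
E
```

```text
pics
{'time_s': 0.0, 'joint_positions': array([-1.3882,  0.5372, -0.0045,  1.5388,  0.0026,  1.0673, -0.0712]), 'qd': array([-0.0004,  0.001 , -0.0016,  0.0007, -0.0001,  0.0009,  0.0009]), 'tau': array([  0.0003, -57.0982,   0.9908, -25.1605,  -0.0563,   0.0179,
         0.0002]), 'position': array([0.1599, 0.6294, 0.2459]), 'ee_rot': array([-0.    ,  0.1241,  0.9923, -0.0008]), 'force': array([ 0.3839,  0.6082, -0.9085]), 'torque': array([-0.0345,  0.0016, -0.0063]), 'finger_gap': 0.08781183665378203} 0.008
scene {'fx': 544.8531689268747, 'fy': 544.8531689268747, 'cx': 283.6103428288141, 'cy': 211.00916419185577, 'k1': -0.1267552491223787, 'T': array([[-0.6486,  0.6468, -0.4012,  1.1301],
       [ 0.7612,  0.5517, -0.341 ,  0.4489],
       [ 0.0008, -0.5265, -0.8502,  1.2375],
       [ 0.    ,  0.    ,  0.    ,  1.    ]])}
side {'fx': 486.05861505760424, 'fy': 486.05861505760424, 'cx': 281.58003776365314, 'cy': 206.70496210021017, 'k1': -0.022416062454479097, 'T': array([[ 0.2103, -0.7973,  0.5657, -0.3014],
       [-0.9776, -0.175 ,  0.1168, -0.224 ],
       [ 0.0059, -0.5776, -0.8163,  1.3819],
       [ 0.    ,  0.    ,  0.    ,  1.    ]])}
wrist {'fx': 294.0397906952901, 'fy': 294.0397906952901, 'cx': 281.17028126271936, 'cy': 210.4730295110176, 'k1': -0.06471050614736913, 'mount': array([[-0.001 , -0.9595, -0.2816,  0.0728],
       [ 1.    , -0.0006, -0.0016,  0.0004],
       [ 0.0013, -0.2816,  0.9595, -0.1378],
       [ 0.    ,  0.    ,  0.    ,  1.    ]])}
```

View pics/scene0.png

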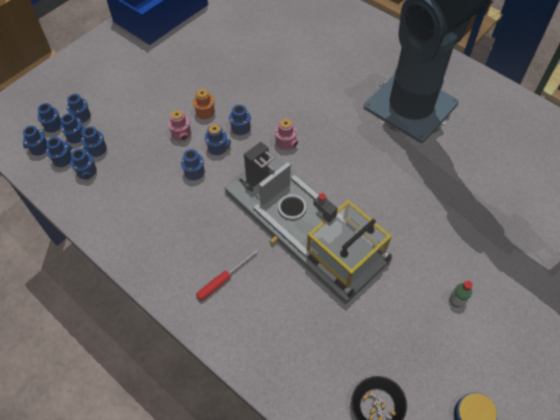

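View pics/side0.png

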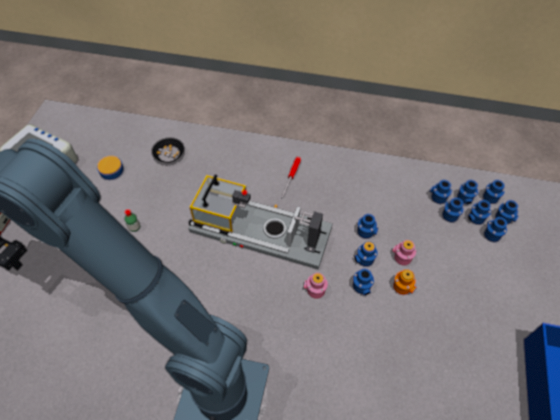

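The plugged blue housing is at scene (217,138) / side (367,253). Possible mix-ups are orange (203,103), pink (179,124) and (286,133), open blue (192,164) and (240,119), and the open cluster near (65,135). I'll check it in a close crop and measure.

```bash
cat > h.py <<'E'
import numpy as np,cv2
from workcell import arm
from scipy.spatial.transform import Rotation as R
np.set_printoptions(precision=4,suppress=True)
def tool(s):
    T=np.eye(4);q=s["ee_rot"];T[:3,:3]=R.from_quat([q[1],q[2],q[3],q[0]]).as_matrix();T[:3,3]=s["position"];return T
def KD(c): return np.array([[c["fx"],0,c["cx"]],[0,c["fy"],c["cy"]],[0,0,1]]),np.array([c["k1"],0,0,0,0])
def ray(name,uv,T=None):
    c=arm.get_calibration(name);T=c["T"] if T is None else T@c["mount"]
    K,D=KD(c)
    p=cv2.undistortPoints(np.array([[uv]],float),K,D)[0,0]
    return T[:3,3],T[:3,:3]@np.array([p[0],p[1],1])
def onz(name,uv,z,T=None):
    o,d=ray(name,uv,T);return o+d*(z-o[2])/d[2]
def two(a,b):
    (o,d),(p,e)=a,b
    t=np.linalg.lstsq(np.c_[d,-e],p-o,rcond=None)[0];A=o+d*t[0];B=p+e*t[1];return (A+B)/2,np.linalg.norm(A-B)
def proj(name,X,T=None):
    c=arm.get_calibration(name);T=c["T"] if T is None else T@c["mount"];Ti=np.linalg.inv(T);K,D=KD(c)
    return cv2.projectPoints(np.array([X],float),cv2.Rodrigues(Ti[:3,:3])[0],Ti[:3,3],K,D)[0][0,0]
E
python3 - <<'E'
from h import *
pts={}
for n,(u,v) in dict(scene=(217,132),side=(368,247)).items():
    im=cv2.imread(f"pics/{n}0.png");h=cv2.cvtColor(im,cv2.COLOR_BGR2HSV)
    m=cv2.inRange(h,(10,80,60),(35,255,255));w=np.zeros_like(m);w[v-13:v+13,u-12:u+12]=m[v-13:v+13,u-12:u+12]
    ys,xs=np.nonzero(w);uv=(xs.mean(),ys.mean());print(n,uv,len(xs),onz(n,uv,.086));pts[n]=ray(n,uv)
print(two(pts["scene"],pts["side"]))
print("nest",onz("scene",(292,207),.042),onz("side",(275,229),.042))
print("spares",onz("scene",(192,159),.08),onz("scene",(240,113),.08))
print("handle ends",[onz("scene",p,.169) for p in((346,252),(374,226))],[onz("side",p,.169) for p in((206,208),(213,179))])
a=cv2.imread("pics/scene0.png")[85:295,165:405];b=cv2.imread("pics/side0.png")[165:305,180:420]
cv2.imwrite("pics/c.png",np.vstack([cv2.resize(a,None,fx=3.2,fy=3.2,interpolation=3)[:600,:768]]))
cv2.imwrite("pics/d.png",cv2.resize(b,None,fx=3.2,fy=3.2,interpolation=3))
E
```

```text
scene (np.float64(214.17073170731706), np.float64(128.4512195121951)) 82 [ 0.5072 -0.3324  0.086 ]
side (np.float64(368.7027027027027), np.float64(245.90540540540542)) 74 [ 0.5091 -0.3334  0.086 ]
(array([ 0.5079, -0.3325,  0.0871]), np.float64(0.0016595029129628147))
nest [ 0.5426 -0.022   0.042 ] [ 0.5352 -0.0301  0.042 ]
spares [ 0.6183 -0.3073  0.08  ] [ 0.4158 -0.3206  0.08  ]
handle ends [array([0.6176, 0.1943, 0.169 ]), array([0.5229, 0.2029, 0.169 ])] [array([0.485 , 0.1736, 0.169 ]), array([0.598 , 0.1855, 0.169 ])]
```

View pics/c.png

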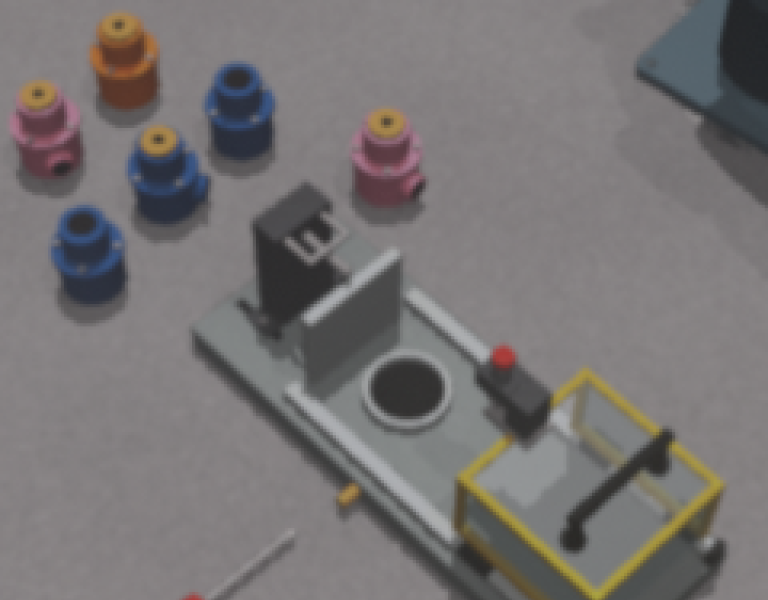

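View pics/d.png

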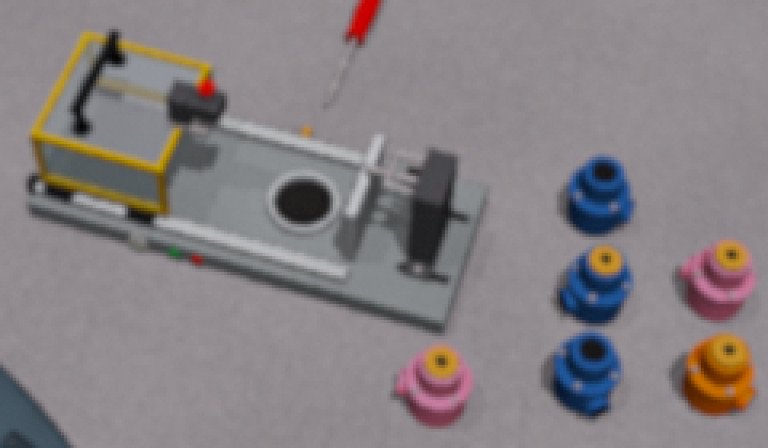

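The crop shows the only blue housing with a brass plug at crop (160,140). It has open-topped blue neighbours at (237,75) and (82,225), and the orange and pink ones also carry plugs. The two views agree on its top at (0.508, -0.333, 0.087), and 87 mm is the right height. I'm moving over the station for a wrist look on the way.

Request:
{"method": "send_rows", "body": {"deltas": "1 -2.1 -1.83 -0.31 0 0 0;1 -4.2 -3.66 -0.62 0 0 0;1 -4.2 -3.66 -0.62 0 0 0;1 -4.2 -3.66 -0.62 0 0 0;1 -4.2 -3.66 -0.62 0 0 0;1 -4.2 -3.66 -0.62 0 0 0;1 -4.2 -3.66 -0.62 0 0 0;1 -4.2 -3.66 -0.62 0 0 0;1 -4.2 -3.66 -0.62 0 0 0;1 -4.2 -3.66 -0.62 0 0 0;1 -4.2 -3.66 -0.62 0 0 0;1 -4.2 -3.66 -0.62 0 0 0;1 -2.1 -1.83 -0.31 0 0 0"}}

```text
time_s: 1.78
position: [0.5417, 0.0769, 0.3214]
ee_rot: [0.0, 0.126, 0.992, -0.0]
force: [0.6, 0.8, -0.5]
finger_gap: 0.0884
```

Request:
{"method": "send_rows", "body": {"deltas": "1 0 0 0 0 0 0.1;1 0 0 0 0 0 0.17;1 0 0 0 0 0 0.17;1 0 0 0 0 0 0.17;1 0 0 0 0 0 0.17;1 0 0 0 0 0 0.17;1 0 0 0 0 0 0.17;1 0 0 0 0 0 0.17;1 0 0 0 0 0 0.04;1 0 0 0 0 0 0"}}

```text
time_s: 3.02
position: [0.5403, 0.0803, 0.321]
ee_rot: [-0.0, 0.709, 0.705, -0.0]
force: [-1.3, 1.1, 0.4]
finger_gap: 0.0878
```

```bash
python3 - <<'E'
from h import *
s=arm.read_state();T=tool(s);im=arm.read_camera("wrist");cv2.imwrite("pics/w1.png",im);np.save("T1.npy",T);print(T,s["joint_positions"])
E
```

```text
[[ 0.0054  1.     -0.0003  0.5403]
 [ 1.     -0.0054 -0.0001  0.0803]
 [-0.0001 -0.0003 -1.      0.321 ]
 [ 0.      0.      0.      1.    ]] [-0.6607  0.3073  0.5418  1.7545 -0.1734  1.1277 -0.0702]
```

View pics/w1.png

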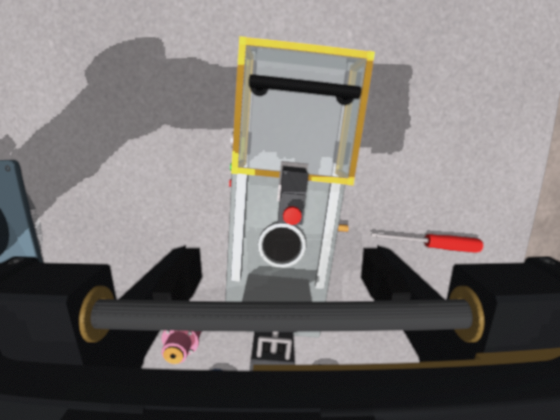

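The wrist view shows the nest ring at about (283,244), the handle bar from (254,80) to (357,92), and the latch knob at (292,215). I'll fit the ring and the handle.

```bash
python3 - <<'E'
from h import *
T=np.load("T1.npy");im=cv2.imread("pics/w1.png");g=cv2.cvtColor(im,cv2.COLOR_BGR2GRAY)
x0,y0=250,222;sub=g[y0:275,x0:318]
c0=np.array([283,245.])
# radial edges: dark->bright inner rim, then bright->grey outer
inn=[];out=[]
for a in np.arange(-20,200,5):
    d=np.array([np.cos(np.radians(a)),np.sin(np.radians(a))])
    rr=np.arange(10,32,.25);P=c0+rr[:,None]*d
    v=cv2.remap(g,P[:,0].astype(np.float32)[None],P[:,1].astype(np.float32)[None],1)[0].astype(float)
    v=cv2.GaussianBlur(v[None],(5,1),1)[0];dv=np.gradient(v);i=dv[20:56].argmax()+20;j=i+dv[i:i+24].argmin()
    inn.append(P[i]);out.append(P[j])
for nm,e,z,r in(("in",inn,.042,31),("out",out,.042,37)):
    W=np.array([onz("wrist",p,z,T)[:2] for p in e])
    for k in range(3):
        A=np.c_[2*W,np.ones(len(W))];q=np.linalg.lstsq(A,(W**2).sum(1),rcond=None)[0];R_=np.sqrt(q[2]+q[0]**2+q[1]**2)
        res=np.hypot(*(W-q[:2]).T)-R_;W=W[abs(res)<max(.0015,1.5*res.std())]
    print(nm,q[:2],R_,"expect",r,len(W),res.std())
# handle bar
m=(cv2.inRange(g,0,45));w=np.zeros_like(m);w[70:108,245:365]=m[70:108,245:365]
cs=max(cv2.findContours(w,0,1)[0],key=cv2.contourArea);print(cv2.boundingRect(cs))
ys,xs=np.nonzero(w);
L,Rr=[np.array([xs[s].mean(),ys[s].mean()]) for s in (xs<xs.min()+3,xs>xs.max()-3)];print(L,Rr)
h=[onz("wrist",p,.169,T) for p in(L,Rr)];d=h[1]-h[0];print(h,np.linalg.norm(d),"exp .104; yaw x",np.degrees(np.arctan2(d[1],d[0])),"mid",(h[0]+h[1])/2)
# hood top corners z .133 -y edge and rails
for p in((234,171),(353,182),(241,40),(372,55)): print(p,onz("wrist",p,.133,T))
for p in((236,285),(247,180),(322,283),(333,190)): print("rail",p,onz("wrist",p,.04,T))
E
```

```text
in [ 0.5395 -0.0261] 0.03024148640316516 expect 31 44 0.0002675964489691452
out [ 0.5394 -0.0267] 0.03603189038120778 expect 37 44 0.0005174237052794627
(250, 75, 110, 29)
[251.1429  81.7714] [357.8966  91.6897]
[array([0.513 , 0.1915, 0.169 ]), array([0.612 , 0.1826, 0.169 ])] 0.09943311549814683 exp .104; yaw x -5.154011987571207 mid [0.5625 0.1871 0.169 ]
(234, 171) [0.4875 0.1033 0.133 ]
(353, 182) [0.621  0.0901 0.133 ]
(241, 40) [0.5004 0.2364 0.133 ]
(372, 55) [0.6336 0.2222 0.133 ]
rail (236, 285) [ 0.4657 -0.0954  0.04  ]
rail (247, 180) [0.4905 0.0759 0.04  ]
rail (322, 283) [ 0.6045 -0.0925  0.04  ]
rail (333, 190) [0.6153 0.0603 0.04  ]
```

Nest centre is (0.5395, -0.0264) and agrees with the mean of the two fixed views. Ring radii read 30.2/36.0 mm against 31/37. Station yaw is about -5.5° and slide about 0.20. Next is the housing.

Request:
{"method": "send_rows", "body": {"deltas": "1 -2.6 -0.19 0 0 0 0;1 -5.2 -0.375 0 0 0 0;1 -5.2 -0.375 0 0 0 0;1 -5.2 -0.375 0 0 0 0;1 -5.2 -0.375 0 0 0 0;1 -5.2 -0.375 0 0 0 0;1 -5.2 -0.375 0 0 0 0;1 -5.2 -0.375 0 0 0 0;1 -2.3 -0.19 0 0 0 0;1 0 0 2 0 0 0.1;1 0 0 3 0 0 0.14;1 0 0 3 0 0 0.14;1 0 0 2.5 0 0 0.1;1 0 0 1.5 0 0 0.09;1 0 0 0 0 0 0;1 0 0 0 0 0 0"}}

```text
time_s: 5.08
position: [0.5073, -0.3329, 0.2018]
ee_rot: [0.0, 0.879, 0.477, 0.0]
force: [-0.9, 0.3, 0.1]
finger_gap: 0.0884
```

```bash
cat > m2.py <<'E'
from h import *
import sys
s=arm.read_state();T=tool(s);im=arm.read_camera("wrist");cv2.imwrite(f"pics/{sys.argv[1]}.png",im);print(T)
z=float(sys.argv[2]);h=cv2.cvtColor(im,cv2.COLOR_BGR2HSV);m=cv2.inRange(h,(12,90,60),(32,255,255))
for c in cv2.findContours(m,0,1)[0]:
    if cv2.contourArea(c)>150:
        (u,v),r=cv2.minEnclosingCircle(c);P=onz("wrist",(u,v),z,T);E=onz("wrist",(u+r,v),z,T);mm=cv2.moments(cv2.convexHull(c));uv=(mm["m10"]/mm["m00"],mm["m01"]/mm["m00"]);P2=onz("wrist",uv,z,T)
        print(uv,r,P,P2,"rad",np.linalg.norm(E-P),"tool offs cm",100*(T[:3,:3].T@(P2-T[:3,3])))
E
python3 m2.py w2 .087
```

```text
[[ 0.5443  0.8389  0.0007  0.5073]
 [ 0.8389 -0.5443 -0.0004 -0.3329]
 [ 0.0001  0.0008 -1.      0.2018]
 [ 0.      0.      0.      1.    ]]
(425.96043571509193, 360.8068630770967) 152.8963165283203 [ 0.5288 -0.5505  0.087 ] [ 0.5458 -0.5658  0.087 ] rad 0.19157821007114503 tool offs cm [-17.4443  15.8952  11.4915]
(286.14604810996565, 340.1232204221895) 20.61562728881836 [ 0.4355 -0.4503  0.087 ] [ 0.4336 -0.4554  0.087 ] rad 0.021441345693483372 tool offs cm [-14.2954   0.4759  11.4786]
(467.75841418133905, 313.9560426398371) 28.504484176635742 [ 0.6058 -0.5338  0.087 ] [ 0.6081 -0.5347  0.087 ] rad 0.03242938807017478 tool offs cm [-11.4462  19.4237  11.4948]
(94.85334750265675, 314.2347384579053) 28.504484176635742 [ 0.2835 -0.3239  0.087 ] [ 0.2822 -0.3228  0.087 ] rad 0.031236614927634562 tool offs cm [-11.4079 -19.4489  11.4619]
(288.2132382084819, 295.64526357510897) 19.000099182128906 [ 0.4611 -0.4124  0.087 ] [ 0.4644 -0.4113  0.087 ] rad 0.018791828816419907 tool offs cm [-8.917   0.6552 11.4791]
(364.57560975609755, 292.3) 12.349188804626465 [ 0.5328 -0.4495  0.087 ] [ 0.5294 -0.4497  0.087 ] rad 0.012371741121875314 tool offs cm [-8.6006  8.1978 11.4855]
(281.8804127510595, 207.69320066334993) 17.49295425415039 [ 0.5082 -0.3326  0.087 ] [ 0.5082 -0.3323  0.087 ] rad 0.01563662906310312 tool offs cm [ 0.0939  0.0335 11.4791]
(66.1076017130621, 167.94985724482513) 18.721744537353516 [ 0.3677 -0.1963  0.087 ] [ 0.3671 -0.1964  0.087 ] rad 0.017825556430325948 tool offs cm [  3.8139 -19.2031  11.4631]
```

View pics/w2.png

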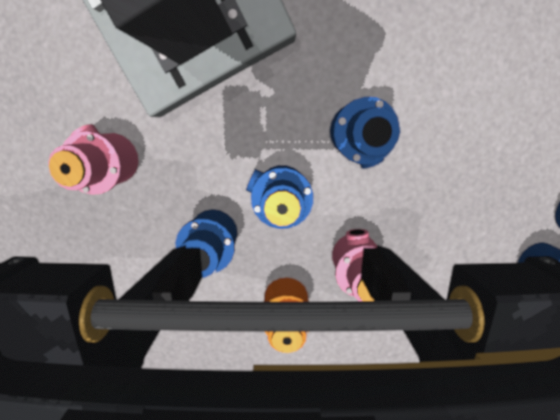

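The plug is under the TCP at (282,208), 0.9 mm off in x. The orange, pink and blue neighbours clear the fingers. Descending to grip the boss.

Request:
{"method": "send_rows", "body": {"deltas": "1 0.1 0 1.5 0 0 0;1 0 0 3 0 0 0;1 0 0 3 0 0 0;1 0 0 3 0 0 0;1 0 0 2 0 0 0;1 0 0 1 0 0 0;1 0 0 0.2 0 0 0;1 0 0 0 0 0 0;-1 0 0 0 0 0 0;-1 0 0 0 0 0 0;-1 0 0 0 0 0 0;-1 0 0 0 0 0 0;-1 0 0 0 0 0 0;-1 0 0 0 0 0 0", "force": 30}}

```text
time_s: 6.88
position: [0.508, -0.3319, 0.0643]
ee_rot: [0.0, 0.879, 0.476, 0.0]
force: [1.0, 0.1, -0.5]
finger_gap: 0.041
```

Request:
{"method": "send_rows", "body": {"deltas": "-1 0 0 -1 0 0 0;-1 0 0 -3 0 0 0;-1 0 0 -4 0 0 0;-1 0 0 -4 0 0 -0.08;-1 0 0 -4 0 0 -0.08;-1 0 0 -4 0 0 -0.08;-1 0 0 -3 0 0 -0.08;-1 0 0 -2 0 0 -0.08;-1 0 0 0 0 0 -0.08;-1 2 0 0 0 0 0;-1 4 0 0 0 0 0;-1 4 0 0 0 0 0;-1 4 0 0 0 0 0;-1 4 0 0 0 0 0;-1 4 0 0 0 0 0;-1 4 0 0 0 0 0;-1 3 0.2 0 0 0 0;-1 1.7 0 0 0 0 0;-1 0 0 0 0 0 0;-1 0 0 0 0 0 0"}}

```text
time_s: 9.38
position: [0.5392, -0.0282, 0.3142]
ee_rot: [0.0, 0.742, 0.671, -0.0]
force: [0.6, -1.1, -3.7]
finger_gap: 0.0413
```

```bash
python3 - <<'E'
from h import *
s=arm.read_state();T=tool(s);im=arm.read_camera("wrist");cv2.imwrite("pics/w3.png",im);print(T,s["force"],s["finger_gap"])
print("nest offs cm",100*(T[:3,:3].T@(np.array([.5395,-.0264,.034])-T[:3,3])))
for k in range(1): print("plug expected px",proj("wrist",T[:3,3]+[0,0,.023],T),"nest px",proj("wrist",[.5395,-.0264,.042],T))
E
```

```text
[[ 0.1     0.995  -0.0003  0.5392]
 [ 0.995  -0.1    -0.001  -0.0282]
 [-0.001  -0.0002 -1.      0.3142]
 [ 0.      0.      0.      1.    ]] [ 0.5927 -1.1301 -3.7382] 0.04134950524912631
nest offs cm [ 0.2109  0.018  28.0161]
plug expected px [281.7223 294.4119] nest px [281.5432 176.3325]
```

View pics/w3.png

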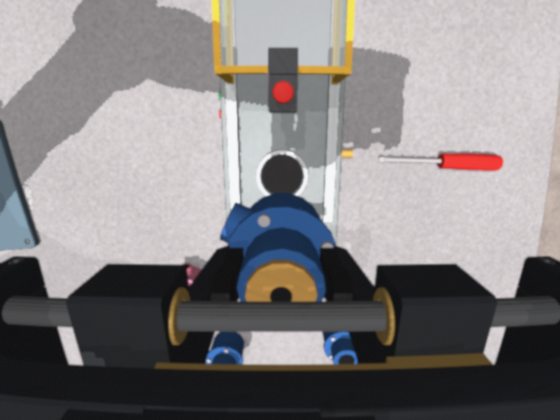

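The plug hole shows at (281,295) against (282,294) expected, and the nest ring at (282,176) is where predicted, so I'm lowering.

Request:
{"method": "send_rows", "body": {"deltas": "-1 0.2 0 2 0 0 0;-1 0 0 4 0 0 0;-1 0 0 4 0 0 0;-1 0 0 4 0 0 0;-1 0 0 3 0 0 0;-1 0 0 2 0 0 0;-1 0 0 0.8 0 0 0;-1 0 0 0.4 0 0 0;-1 0 0 0 0 0 0;-1 0 0 0 0 0 0"}}

```text
time_s: 10.68
position: [0.5404, -0.0244, 0.1128]
ee_rot: [0.0, 0.741, 0.672, 0.001]
force: [-0.3, 1.3, -4.7]
finger_gap: 0.0413
```

```bash
python3 - <<'E'
from h import *
s=arm.read_state();T=tool(s);print(T,s["force"],s["finger_gap"])
print("nest offs cm",100*(T[:3,:3].T@(np.array([.5395,-.0264,.034])-T[:3,3])))
for n in("scene","side"):
    im=arm.read_camera(n);u,v=proj(n,[.5395,-.0264,.05]).astype(int);cv2.imwrite(f"pics/{n}3.png",cv2.resize(im[v-50:v+50,u-66:u+66],None,fx=3,fy=3,interpolation=3))
cv2.imwrite("pics/n3.png",np.hstack([cv2.imread("pics/scene3.png"),cv2.imread("pics/side3.png")]))
E
```

```text
[[ 0.0978  0.9952  0.0013  0.5404]
 [ 0.9952 -0.0978  0.0001 -0.0244]
 [ 0.0003  0.0013 -1.      0.1128]
 [ 0.      0.      0.      1.    ]] [-0.2749  1.2562 -4.6785] 0.04125405581704824
nest offs cm [-0.2076 -0.0786  7.8846]
```

View pics/n3.png

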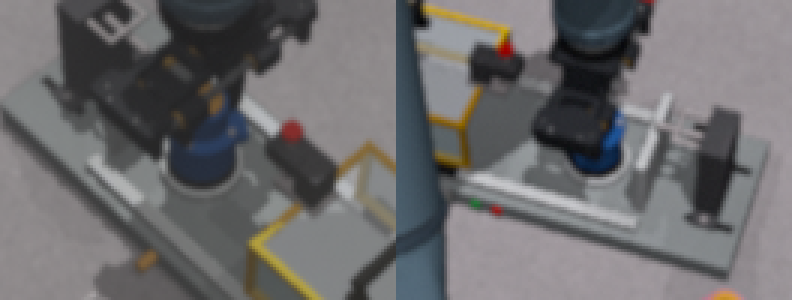

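The housing hangs just above the ring and looks centred in both views. I'll correct 2 mm and lower gently, watching the force.

Request:
{"method": "send_rows", "body": {"deltas": "-1 -0.2 -0.08 0.2 0 0 0;-1 0 0 0.3 0 0 0;-1 0 0 0.2 0 0 0;-1 0 0 0 0 0 0"}}

```text
time_s: 11.28
position: [0.5387, -0.0263, 0.1049]
ee_rot: [-0.0, 0.741, 0.672, -0.0]
force: [-0.9, 0.1, -4.1]
finger_gap: 0.0414
```

Request:
{"method": "send_rows", "body": {"deltas": "-1 0 0 0.2 0 0 0;-1 0 0 0.2 0 0 0;-1 0 0 0 0 0 0"}}

```text
time_s: 11.65
position: [0.5387, -0.0263, 0.101]
ee_rot: [-0.0, 0.741, 0.672, -0.0]
force: [0.0, -0.0, -4.6]
finger_gap: 0.0414
```

Request:
{"method": "send_rows", "body": {"deltas": "-1 0 0 0.15 0 0 0;-1 0 0 0.1 0 0 0;-1 0 0 0 0 0 0"}}

```text
time_s: 12.02
position: [0.5388, -0.0263, 0.0985]
ee_rot: [-0.0, 0.741, 0.672, -0.0]
force: [-0.8, -0.2, -4.7]
finger_gap: 0.0413
```

Request:
{"method": "send_rows", "body": {"deltas": "-1 0 0 0.1 0 0 0;-1 0 0 0 0 0 0"}}

```text
time_s: 12.28
position: [0.5391, -0.0263, 0.0981]
ee_rot: [0.0, 0.741, 0.672, 0.0]
force: [-2.7, 0.3, 3.8]
finger_gap: 0.0412
```

It touched down at TCP z 0.098, the seated height. Releasing and rising.

Request:
{"method": "send_rows", "body": {"deltas": "1 0 0 0 0 0 0;1 0 0 0 0 0 0;1 0 0 0 0 0 0;1 0 0 0 0 0 0;1 0 0 -1 0 0 0;1 0 0 -3 0 0 0;1 0 0 -5 0 0 0;1 0 0 -5 0 0 0;1 0 0 -4 0 0 0;1 0 0 -2 0 0 0;1 0 0 0 0 0 0;1 0 0 0 0 0 0"}}

```text
time_s: 13.78
position: [0.5382, -0.0262, 0.2969]
ee_rot: [-0.0, 0.741, 0.672, -0.0]
force: [0.5, -0.7, -0.7]
finger_gap: 0.0881
```

```bash
python3 m2.py w4 .121; python3 - <<'E'
from h import *
im=cv2.imread("pics/w4.png");T=tool(arm.read_state());print("exp plug px",proj("wrist",[.5395,-.0264,.121],T))
u,v=281,195;cv2.imwrite("pics/w4c.png",cv2.resize(im[v-120:v+120,u-150:u+150],None,fx=2,fy=2,interpolation=3))
E
```

```text
[[ 0.0978  0.9952 -0.0012  0.5382]
 [ 0.9952 -0.0978  0.     -0.0262]
 [-0.0001 -0.0012 -1.      0.2969]
 [ 0.      0.      0.      1.    ]]
(427.89419574668074, 360.65850076371754) 152.8611602783203 [ 0.6839 -0.2701  0.121 ] [ 0.714  -0.2781  0.121 ] rad 0.23640401753660437 tool offs cm [-23.35    19.981   17.5639]
(467.8004857316332, 314.18251366120217) 28.257841110229492 [ 0.7604 -0.2088  0.121 ] [ 0.7621 -0.2085  0.121 ] rad 0.03978904829066667 tool offs cm [-15.9528  24.0878  17.5583]
(94.5852970054001, 314.27184585174274) 28.173154830932617 [ 0.2832 -0.1623  0.121 ] [ 0.2812 -0.1615  0.121 ] rad 0.03852231762179886 tool offs cm [-15.9736 -24.237   17.617 ]
(282.5172798216276, 193.70540691192863) 14.179769515991211 [ 0.5391 -0.0268  0.121 ] [ 0.5391 -0.0267  0.121 ] rad 0.015516956668760547 tool offs cm [-0.0431  0.1157 17.586 ]
(336.82334734875025, 48.970509226816155) 46.89384078979492 [0.6014 0.1238 0.121 ] [0.6061 0.1126 0.121 ] rad 0.04587833549379354 tool offs cm [14.4782  5.4151 17.5783]
(231.92633715377266, 48.54793457497612) 46.25581741333008 [0.5112 0.1328 0.121 ] [0.5042 0.123  0.121 ] rad 0.04478790646232389 tool offs cm [14.5225 -4.8228 17.5908]
exp plug px [283.0481 193.4002]
```

View pics/w4c.png

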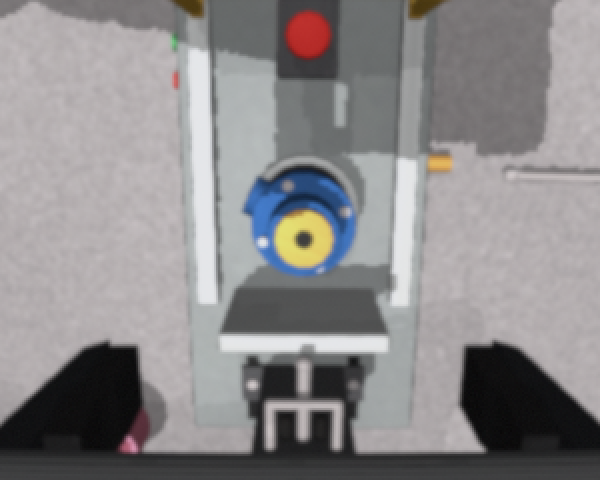

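The housing is seated: plug at (0.539, -0.027), within 1 mm of the nest centre. The guard is still open. Next I go behind the handle with closed fingers.

Request:
{"method": "send_rows", "body": {"deltas": "-1 2 0.1 0 0 0 0;-1 4 0 0 0 0 0;-1 4 0 0 0 0 0;-1 4 0 0 0 0 0;-1 4 0 0 0 0 0;-1 4 0 0 0 0 0;-1 3 0 0 0 0 0;-1 1 0 0 0 0 0;-1 0 0 2 0 0 0;-1 0 0 3 0 0 0;-1 0 0 4 0 0 0;-1 0 0 3 0 0 0;-1 0 0 1.5 0 0 0;-1 0 0 0.2 0 0 0;-1 0 0 0 0 0 0;-1 0 0 0 0 0 0"}}

```text
time_s: 15.82
position: [0.566, 0.2326, 0.1618]
ee_rot: [0.0, 0.741, 0.672, 0.001]
force: [0.4, 0.2, 0.7]
finger_gap: 0.0006
```

```bash
python3 - <<'E'
from h import *
s=arm.read_state();T=tool(s);print(s["force"],s["finger_gap"]);y=np.array([.097,.9953,0])
n=np.array([.5395,-.0264,0]);print("from nest along y",(T[:3,3]-n)@y,"x",(T[:3,3]-n)@np.array([.9953,-.097,0]),T[2,3])
for k,z in(("scene",0),("side",0)):
    im=arm.read_camera(k);u,v=proj(k,T[:3,3]).astype(int);u=max(u,66);cv2.imwrite(f"pics/{k}5.png",cv2.resize(im[max(v-50,0):max(v-50,0)+100,u-66:u+66],None,fx=3,fy=3,interpolation=3))
cv2.imwrite("pics/n5.png",np.hstack([cv2.imread("pics/scene5.png"),cv2.imread("pics/side5.png")]))
E
```

```text
[0.4041 0.1694 0.7369] 0.0005696550155892613
from nest along y 0.2603520627737959 x 0.00129394758050954 0.16183440133354488
```

View pics/n5.png

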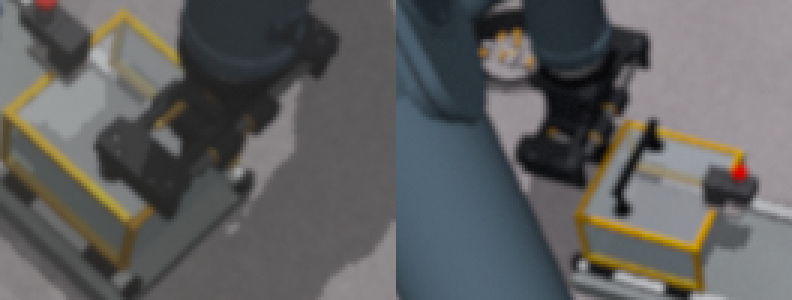

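The fingers stand on the +y side of the bar, clear of it. Beginning the push.

Request:
{"method": "send_rows", "body": {"deltas": "-1 -1 0 0 0 0 0;-1 -1 0 0 0 0 0;-1 -0.6 0 0 0 0 0;-1 -0.6 0 0 0 0 0;-1 -0.6 0 0 0 0 0;-1 -0.6 0 0 0 0 0"}}

```text
time_s: 16.68
position: [0.5609, 0.1886, 0.1607]
ee_rot: [-0.0, 0.741, 0.672, 0.0]
force: [0.4, 1.8, 1.1]
finger_gap: 0.0006
```

Request:
{"method": "send_rows", "body": {"deltas": "-1 -0.8 0 0 0 0 0;-1 -1 0 0 0 0 0;-1 -1 0 0 0 0 0;-1 -1 0 0 0 0 0;-1 -1 0 0 0 0 0;-1 -1 0 0 0 0 0;-1 -1 0 0 0 0 0;-1 -1 0 0 0 0 0;-1 -1 0 0 0 0 0;-1 -1 0 0 0 0 0;-1 -0.8 0 0 0 0 0;-1 -0.5 0 0 0 0 0"}}

```text
time_s: 18.18
position: [0.55, 0.0773, 0.1606]
ee_rot: [0.0, 0.741, 0.671, -0.0]
force: [-0.1, 2.1, -0.0]
finger_gap: 0.0005
```

```bash
cat > st.py <<'E'
from h import *
s=arm.read_state();y=np.array([.097,.9953,0]);d=s["position"]-np.array([.5395,-.0264,0])
print(s["time_s"],"y_nest mm",1000*d@y,"x mm",1000*d@np.array([.9953,-.097,0]),"z",s["position"][2],"force y",s["force"]@y,s["force"])
E
python3 st.py
```

```text
18.175 y_nest mm 104.2758804444075 x mm 0.4225749351374297 z 0.16058547347564353 force y 2.037051153704916 [-0.1493  2.0612 -0.0099]
```

Request:
{"method": "send_rows", "body": {"deltas": "-1 -0.6 0 0 0 0 0;-1 -0.6 0 0 0 0 0;-1 -0.5 0 0 0 0 0;-1 -0.4 0 0 0 0 0;-1 0 0 0 0 0 0"}}

```text
time_s: 18.8
position: [0.5484, 0.0564, 0.1608]
ee_rot: [0.001, 0.741, 0.671, 0.0]
force: [-0.2, -0.8, -0.6]
finger_gap: 0.0005
```

Request:
{"method": "send_rows", "body": {"deltas": "-1 -0.3 0 0 0 0 0;-1 -0.3 0 0 0 0 0;-1 -0.3 0 0 0 0 0;-1 -0.3 0 0 0 0 0;-1 0 0 0 0 0 0"}}

```text
time_s: 19.42
position: [0.5468, 0.0447, 0.1607]
ee_rot: [0.0, 0.741, 0.671, -0.0]
force: [0.4, 0.1, -0.3]
finger_gap: 0.0004
```

Request:
{"method": "send_rows", "body": {"deltas": "-1 -0.3 0 0 0 0 0;-1 -0.3 0 0 0 0 0;-1 -0.3 0 0 0 0 0;-1 0 0 0 0 0 0"}}

```text
time_s: 19.92
position: [0.5459, 0.0363, 0.1606]
ee_rot: [-0.0, 0.741, 0.672, -0.0]
force: [-0.4, 4.0, 0.6]
finger_gap: 0.0002
```

Request:
{"method": "send_rows", "body": {"deltas": "-1 -0.3 0 0 0 0 0;-1 -0.3 0 0 0 0 0;-1 -0.3 0 0 0 0 0;-1 -0.3 0 0 0 0 0;-1 0 0 0 0 0 0"}}

```text
time_s: 20.55
position: [0.5447, 0.0247, 0.1606]
ee_rot: [-0.0, 0.741, 0.672, 0.0]
force: [-0.1, 4.8, 0.9]
finger_gap: 0.0004
```

Request:
{"method": "send_rows", "body": {"deltas": "-1 -0.2 0 0 0 0 0;-1 -0.2 0 0 0 0 0;-1 -0.2 0 0 0 0 0;-1 0 0 0 0 0 0"}}

```text
time_s: 21.05
position: [0.5442, 0.0202, 0.1606]
ee_rot: [-0.001, 0.74, 0.672, 0.001]
force: [-0.0, 9.0, 0.7]
finger_gap: 0.0004
```

```bash
python3 st.py
```

```text
21.05 y_nest mm 46.80752335144154 x mm 0.14888931737014222 z 0.16062005758447273 force y 8.932309119247194 [-0.0187  8.9763  0.7268]
```

Request:
{"method": "send_rows", "body": {"deltas": "-1 -0.2 0 0 0 0 0;-1 -0.2 0 0 0 0 0;-1 -0.2 0 0 0 0 0;-1 0 0 0 0 0 0"}}

```text
time_s: 21.55
position: [0.5435, 0.0142, 0.1606]
ee_rot: [-0.001, 0.74, 0.672, 0.001]
force: [0.9, 8.1, 2.1]
finger_gap: 0.0002
```

Request:
{"method": "send_rows", "body": {"deltas": "-1 -0.1 0 0 0 0 0;-1 -0.1 0 0 0 0 0;-1 -0.1 0 0 0 0 0;-1 0 0 0 0 0 0"}}

```text
time_s: 22.05
position: [0.5431, 0.0101, 0.1606]
ee_rot: [-0.0, 0.741, 0.672, 0.0]
force: [-0.5, 5.0, 1.5]
finger_gap: 0.0008
```

Request:
{"method": "send_rows", "body": {"deltas": "-1 -0.1 0 0 0 0 0;-1 -0.1 0 0 0 0 0;-1 0 0 0 0 0 0"}}

```text
time_s: 22.42
position: [0.543, 0.0085, 0.1606]
ee_rot: [-0.001, 0.741, 0.672, 0.0]
force: [0.7, 7.4, 1.3]
finger_gap: 0.0003
```

Request:
{"method": "send_rows", "body": {"deltas": "-1 -0.1 0 0 0 0 0;-1 0 0 0 0 0 0"}}

```text
time_s: 22.68
position: [0.5429, 0.0077, 0.1606]
ee_rot: [-0.001, 0.741, 0.672, 0.0]
force: [-0.2, 7.0, 1.0]
finger_gap: 0.0004
```

Request:
{"method": "send_rows", "body": {"deltas": "-1 -0.1 0 0 0 0 0;-1 0 0 0 0 0 0"}}

```text
time_s: 22.92
position: [0.5428, 0.0069, 0.1606]
ee_rot: [-0.001, 0.741, 0.672, 0.0]
force: [0.5, 7.3, 0.7]
finger_gap: 0.0005
```

Request:
{"method": "send_rows", "body": {"deltas": "-1 -0.1 0 0 0 0 0;-1 0 0 0 0 0 0"}}

```text
time_s: 23.18
position: [0.5427, 0.0065, 0.1606]
ee_rot: [-0.001, 0.74, 0.672, 0.001]
force: [0.0, 9.6, 1.9]
finger_gap: 0.0004
```

Request:
{"method": "send_rows", "body": {"deltas": "-1 -0.1 0 0 0 0 0;-1 0 0 0 0 0 0"}}

```text
time_s: 23.42
position: [0.5427, 0.0062, 0.1606]
ee_rot: [-0.001, 0.74, 0.672, 0.001]
force: [1.0, 11.0, 1.8]
finger_gap: 0.0005
```

Request:
{"method": "send_rows", "body": {"deltas": "-1 -0.05 0 0 0 0 0;-1 0 0 0 0 0 0"}}

```text
time_s: 23.68
position: [0.5427, 0.0061, 0.1606]
ee_rot: [-0.002, 0.74, 0.672, 0.001]
force: [0.0, 12.5, 1.6]
finger_gap: 0.0004
```

Request:
{"method": "send_rows", "body": {"deltas": "-1 -0.1 0 0 0 0 0;-1 0 0 0 0 0 0"}}

```text
time_s: 23.92
position: [0.5427, 0.0058, 0.1606]
ee_rot: [-0.002, 0.74, 0.673, 0.001]
force: [1.0, 13.1, 2.4]
finger_gap: -0.0
```

Request:
{"method": "send_rows", "body": {"deltas": "-1 -0.1 0 0 0 0 0;-1 0 0 0 0 0 0"}}

```text
time_s: 24.18
position: [0.5426, 0.0055, 0.1606]
ee_rot: [-0.002, 0.74, 0.673, 0.002]
force: [-0.1, 15.0, 1.4]
finger_gap: 0.0003
```

At 15 N the resistance is stiff (about 6–8 N/mm), so the guard is on its stops past the click. Backing off slowly to see whether it follows.

Request:
{"method": "send_rows", "body": {"deltas": "-1 0.2 0 0 0 0 0;-1 0.2 0 0 0 0 0;-1 0.2 0 0 0 0 0;-1 0 0 0 0 0 0"}}

```text
time_s: 24.68
position: [0.5429, 0.0077, 0.1606]
ee_rot: [-0.0, 0.741, 0.672, 0.0]
force: [-0.5, 6.1, 1.9]
finger_gap: 0.0004
```

Request:
{"method": "send_rows", "body": {"deltas": "-1 0.2 0 0 0 0 0;-1 0.2 0 0 0 0 0;-1 0.3 0 0 0 0 0;-1 0 0 0 0 0 0;-1 0 0 0 0 0 0"}}

```text
time_s: 25.3
position: [0.5437, 0.0136, 0.1606]
ee_rot: [0.0, 0.741, 0.672, -0.0]
force: [-0.1, 0.2, 0.1]
finger_gap: 0.0005
```

The force fell to zero while the plunger would still be pushing, so the latch is holding. Moving clear and checking.

Request:
{"method": "send_rows", "body": {"deltas": "-1 1 0 0 0 0 0;-1 2 0 0 0 0 0;-1 2 0 0 0 0 0;-1 1 0 -1 0 0 0;-1 0 0 -3 0 0 0;-1 0 0 -4 0 0 0;-1 0 0 -4 0 0 0;-1 0 0 -3 0 0 0;-1 0 0 -1 0 0 0;-1 0 0 0 0 0 0;-1 0 0 0 0 0 0"}}

```text
time_s: 26.68
position: [0.5489, 0.0737, 0.3193]
ee_rot: [-0.0, 0.741, 0.672, -0.001]
force: [-0.3, -0.1, 0.2]
finger_gap: 0.0005
```

```bash
python3 st.py; python3 - <<'E'
from h import *
s=arm.read_state();T=tool(s);im=arm.read_camera("wrist");cv2.imwrite("pics/w6.png",im)
for sl in(0,.036): print(sl,proj("wrist",np.array([.5395,-.0264,.169])+(.015+sl)*np.array([.097,.995,0]),T))
sc=arm.read_camera("scene");si=arm.read_camera("side")
a=cv2.resize(im,(400,300));b=cv2.resize(sc[80:320,150:470],(400,300));c=cv2.resize(si[130:310,180:420],(400,300))
cv2.imwrite("pics/fin.png",np.vstack([np.hstack([a,b]),np.hstack([c,c*0])]))
def cen(i,lo,hi,box):
    x,y,w,h=box;m=cv2.inRange(cv2.cvtColor(i[y:y+h,x:x+w],cv2.COLOR_BGR2HSV),lo,hi);q=np.argwhere(m);return q.mean(0)[::-1]+[x,y],len(q)
o=cv2.imread("pics/scene0.png")
for nm,lo,hi,bx in(("driver",(0,150,60),(6,255,255),(190,265,50,40)),("cap",(0,150,60),(6,255,255),(455,275,25,20)),("spA",(100,100,30),(125,255,255),(178,145,30,38)),("spB",(100,100,30),(125,255,255),(226,100,28,35))):
    print(nm,cen(o,lo,hi,bx),cen(sc,lo,hi,bx))
E
```

```text
26.675 y_nest mm 100.55567240458497 x mm -0.3230508691163472 z 0.31933754470159437 force y -0.09298285823501726 [-0.2771 -0.0664  0.1998]
0 [282.1539 274.683 ]
0.036 [282.1322 244.3501]
driver (array([212.4664, 285.2191]), 283) (array([212.5583, 285.1484]), 283)
cap (array([467.5714, 284.5714]), 35) (array([467.5758, 284.5758]), 33)
spA (array([191.8619, 161.319 ]), 210) (array([191.9036, 161.198 ]), 197)
spB (array([239.5465, 116.2384]), 172) (array([239.5455, 116.0848]), 165)
```

View pics/fin.png

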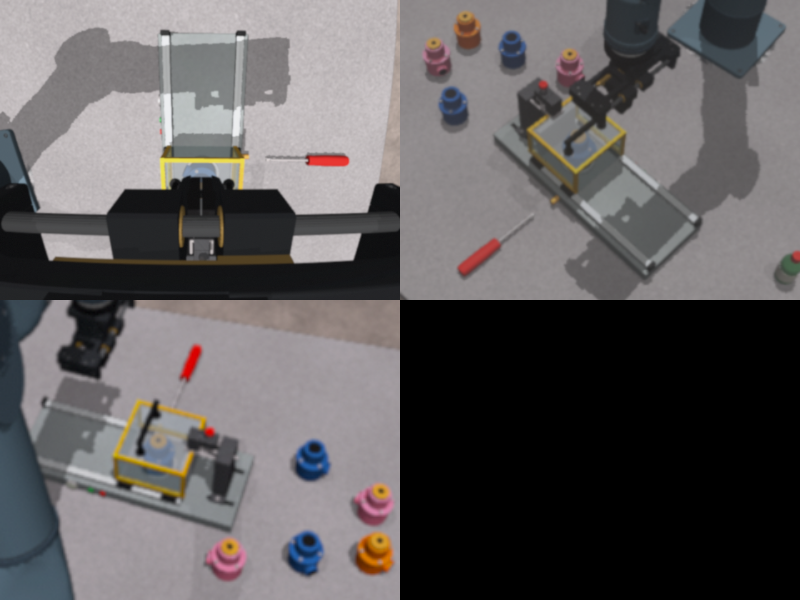

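The guard sits over the end plate with its latch in the keeper. The housing stands upright inside and the bystanders haven't moved (under 0.2 px). One last check of the handle position, then I hand in.

```bash
python3 - <<'E'
from h import *
P=(onz("side",(273,193),.169)+onz("side",(265.2,218.8),.169))/2;d=P-np.array([.5395,-.0264,.169])
sl=d@np.array([.097,.9953,0])-.015;print(P,"slide approx",sl)
if sl<.03: print(arm.sign_off())
E
```

```text
[ 0.5348 -0.0126  0.169 ] slide approx -0.001680162102090368
the job is handed in; nothing more can be done
None
```

The plugged blue housing is standing in the nest, the guard is latched shut over it, and the job was handed in at about 27 s. I set the housing down under force watch and pushed the guard shut on its handle with closed fingers, easing it home.

- **Housing:** after release the wrist camera put the plug within about 1 mm of the measured nest centre. The housing touched down at the expected seated height, and the last pictures show it upright under the guard.
- **Guard:** the push read about 9 N as the bolt rose, dipped to 5–7 N, then stiffened on the stops. I stopped at 15 N, under the 22 N limit. Backing off, the force fell to zero and the guard stayed put, so the latch is holding it. I did not hear or see the click itself.
- **Guard position:** the last rough camera estimate of the opening was -2 mm, good to about 1 cm. That is well short of the 22 mm or more it would spring back to if uncaught.
- **Other things:** both spares, the screwdriver and the bottle moved less than 0.2 pixel in the scene view.
- **Disagreements:**
  - The two fixed cameras first put the nest about 1 cm apart; the wrist measurement fell between them and proved right.
  - Wrist-camera sizes read 3–6% small throughout, which did not affect the placing.

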